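Find the stiff coupling on the feed manifold and mark it

ROBOT

A 6-joint arm with a two-finger parallel gripper is mounted at the origin on the work surface. World frame = base frame: x ahead of the robot, y to its left, z up, the work surface at z = 0. Lengths are in m, angles in rad, forces in N, time in s.
With the tool pointing down it reaches from about 0.35 to 1 m from the base axis. Payload 7.1 kg.
Tool frame: the origin (TCP) lies between the finger pads; the fingertips stand 22 mm ahead of it and the grasp point (between the pads) lies 3 mm ahead of it; x points along the fingers, y is the direction in which the jaws open and shut, and the axes are right-handed (so a half turn about x gives the same grasp; the last joint's range is limited). The gripper opens to 85 mm and grips with 20 to 120 N. Pads are 22 mm wide; open, the fingers measure 114 mm over their backs; the gripper's body (76 mm by 85 mm) begins 54 mm behind the grasp point. The pads swing forward as they close: fully open they stand 13 mm farther back than shut.
Start: joints at [-1.32, 0.423, 1.63, -0, 1.089, -0.019], TCP at [0.167, -0.602, 0.253] pointing down, gripper open.
Joint ranges: [-3, 3], [-0.9, 2.11], [0.09, 2.58], [-1.31, 4.45], [0.11, 2.69], [-2.54, 2.54]. Speed limits (rad/s): [2.39, 2.39, 3.01, 3.14, 3.14, 3.14].

INTERFACE

Orientations are given as a rotation vector (axis times angle).
In Python, from rig import manip gives the robot as it stands. The module is installed in compiled form; this text tells all that it offers. Calls block until the motion is done:
- manip.move_to(position, orientation): joint-space move of the TCP to a pose.
- manip.servo_line(position, orientation=None, rate=0.15): straight line of the TCP; orientation=None keeps the orientation; rate is the mean speed in m/s.
- manip.set_joints(angles): joint-space move.
- manip.command_gripper(opening, f_grip=None): finger opening in m; f_grip is the grip in N (None keeps the last); returns when the fingers have stopped.
- manip.hold(seconds).
- manip.solve_ik(position, orientation): joint angles nearest the present ones, or None.
- manip.camera(name): name is "scene" or "top"; returns a dict with "image" (384x512x3 uint8, red, green, blue), "fx", "fy", "cx", "cy" (pixels), "cam_to_world" (4x4, takes a point from camera to world coordinates). Camera axes: x right, y down, z forward; pixel columns grow to the right and rows downward; lengths in m; the calibration is good to about 2 mm. A picture is of the moment at which its call begins. There is no depth.
A pose or a line that the arm cannot do raises manip.IKError and nothing moves.
- manip.sign_off(): hands the job in, once; it reports no verdict.
Readings, each from a call of its own:
- manip.get_time(): time.
- manip.get_joint_positions(): joint angles.
- manip.get_joint_vel(): joint speeds.
- manip.get_tau(): joint torques, N m.
- manip.get_position(): TCP position.
- manip.get_ee_rot(): TCP orientation.
- manip.get_contact_force(): force on the tool from outside, world axes, zero at the start.
- manip.get_torque(): the same for the moment, N m.
- manip.get_width(): finger opening in m.
Only numpy, scipy, OpenCV 4.12 (cv2) and the standard library are available. Lean on these libraries where they do the work, as an engineer would, in place of code of your own. Each camera call takes 0.05 s, during which the arm holds its last target.

TASK

One of the three squeeze-release couplings on the nutrient-feed manifold has become too stiff. Working from the robot's left to its right, squeeze the two side buttons of each coupling together with the same moderate grip, hold for half a second, and see how far they go in; then slide the marker collar along its bar, stop it centred on the index line in front of the coupling that gave least, and let go. Do not bump the grow-light above or disturb the flask, tomato and jar.

Things in the scene. Friction and masses are not known exactly. Their poses are not given: they have to be found in the camera images.
- manifold: aluminium plate, 200 mm (its x) by 520 mm (y), 20 mm thick, fixed on the table, carrying couplings and bar. Origin at table level; plate spans x -120 to +80 mm, y -260 to +260 mm. +x points away from the robot (turned up to 0.2 rad), +y to the robot's left. The couplings stand at x = +40 mm and y = +120, 0, -120 mm, in any order
- bar_mid (a point): middle of a 14 mm steel bar along the manifold's y, at manifold x = -80 mm, y = 0, 50 mm above the table; end brackets 30 x 16 mm, 69 mm high, at y = -240 and +240 mm. A black index line across the plate and a dark band round the bar at y = +120, 0 and -120 mm stand in front of each coupling
- lamp: white grow-light tube, 22 mm diameter, along the manifold's y, axis at manifold x = +55 mm, 235 mm above the table (15 mm beyond and 155 mm above the button axes), on 12 mm posts at y = -240 and +240 mm with 26 mm square end caps. It blocks a vertical gripper over a coupling: lean the tool's top back towards the robot, 25 to 40 degrees. Origin: the manifold's origin
- collar_grip (a point): centre of the steel marker collar's grip block, 85 mm above the table, over the bar's axis at mid-length of the collar, where a black line runs over the block. The collar is 40 mm in diameter and 26 mm long along the bar; the block is 24 mm (x) by 26 mm (y), end faces flush with the collar's, top 105 mm above the table
- collar (a joint): position (m) of the collar's middle along the manifold's y, -0.21 to 0.21; it starts near the -y end (robot's right). It does not turn on the bar; friction about 2.5 N holds it where it is left
- coupling_a: grey upright coupling, one of three alike to look at, springs of different stiffness. Round body 34 mm across, 92 mm tall, 48 mm foot. Origin: centre of underside, on the plate (20 mm above the table); axes as the manifold's. Two opposite black sprung buttons, 32 mm discs, along +y and -y, axis 60 mm above the origin, 66 mm over both faces at rest; each goes in up to 13 mm and springs back
- a_squeeze (a point): point midway between the two buttons of coupling_a, on their axis, 80 mm above the table. Squeezed across both faces with 20 N, the stiffest of the three couplings narrows by about 9 mm in all, the other two by about 20 mm or more (26 mm is the stop; above about 50 N all come near it)
- coupling_b: grey upright coupling, one of three alike to look at, springs of different stiffness. Round body 34 mm across, 92 mm tall, 48 mm foot. Origin: centre of underside, on the plate (20 mm above the table); axes as the manifold's. Two opposite black sprung buttons, 32 mm discs, along +y and -y, axis 60 mm above the origin, 66 mm over both faces at rest; each goes in up to 13 mm and springs back
- b_squeeze (a point): point midway between the two buttons of coupling_b, on their axis, 80 mm above the table. Squeezed across both faces with 20 N, the stiffest of the three couplings narrows by about 9 mm in all, the other two by about 20 mm or more (26 mm is the stop; above about 50 N all come near it)
- coupling_c: grey upright coupling, one of three alike to look at, springs of different stiffness. Round body 34 mm across, 92 mm tall, 48 mm foot. Origin: centre of underside, on the plate (20 mm above the table); axes as the manifold's. Two opposite black sprung buttons, 32 mm discs, along +y and -y, axis 60 mm above the origin, 66 mm over both faces at rest; each goes in up to 13 mm and springs back
- c_squeeze (a point): point midway between the two buttons of coupling_c, on their axis, 80 mm above the table. Squeezed across both faces with 20 N, the stiffest of the three couplings narrows by about 9 mm in all, the other two by about 20 mm or more (26 mm is the stop; above about 50 N all come near it)
- a_left (a joint): how far (m) the +y button of coupling_a is pressed in, 0 out to 0.013
- a_right (a joint): how far (m) the -y button of coupling_a is pressed in, 0 out to 0.013
- b_left (a joint): how far (m) the +y button of coupling_b is pressed in, 0 out to 0.013
- b_right (a joint): how far (m) the -y button of coupling_b is pressed in, 0 out to 0.013
- c_left (a joint): how far (m) the +y button of coupling_c is pressed in, 0 out to 0.013
- c_right (a joint): how far (m) the -y button of coupling_c is pressed in, 0 out to 0.013
- flask: bystander: clear glass conical flask, 84 mm wide, 118 mm tall, upright, origin at the centre of its underside
- tomato: bystander: red tomato, 78 mm wide, about 70 mm tall with stalk, origin at the centre of its underside
- jar: bystander: amber jar, 64 mm wide, 85 mm tall, origin at the centre of its underside

How it is judged:
On the way, in this order (a step that is already met when the one before it is completed fails the run):
1. the left coupling (seen from the robot) is squeezed: both its buttons pressed in by more than 1 mm (((y of coupling_a in the frame of manifold between 0.06 and 0.3 m and value of joint each of a_left, a_right above 0.001 m) or (y of coupling_b in the frame of manifold between 0.06 and 0.3 m and value of joint each of b_left, b_right above 0.001 m) or (y of coupling_c in the frame of manifold between 0.06 and 0.3 m and value of joint each of c_left, c_right above 0.001 m))), for 0.2 s.
2. the middle coupling (seen from the robot) is squeezed: both its buttons pressed in by more than 1 mm (((y of coupling_a in the frame of manifold between -0.06 and 0.06 m and value of joint each of a_left, a_right above 0.001 m) or (y of coupling_b in the frame of manifold between -0.06 and 0.06 m and value of joint each of b_left, b_right above 0.001 m) or (y of coupling_c in the frame of manifold between -0.06 and 0.06 m and value of joint each of c_left, c_right above 0.001 m))), for 0.2 s.
3. the right coupling (seen from the robot) is squeezed: both its buttons pressed in by more than 1 mm (((y of coupling_a in the frame of manifold between -0.3 and -0.06 m and value of joint each of a_left, a_right above 0.001 m) or (y of coupling_b in the frame of manifold between -0.3 and -0.06 m and value of joint each of b_left, b_right above 0.001 m) or (y of coupling_c in the frame of manifold between -0.3 and -0.06 m and value of joint each of c_left, c_right above 0.001 m))), for 0.2 s.
4. the collar is within 6 mm of the index line of the stiffest coupling (y of collar_grip in the frame of coupling_b between -0.006 and 0.006 m), for 0.2 s.
At the end, for the whole second after the job is handed in: The collar's middle is within 6 mm, along the bar, of the index line in front of the stiffest coupling and the collar is released and at rest (all of step 4 and velocity of joint collar between -0.005 and 0.005 m/s); the robot touches nothing.
It fails at once if the grow-light is bumped (more than 5 N) (contact force between any of the arm, the fingers and lamp above 5 N).
It fails at once if the flask is moved more than 20 mm or tipped over (distance of flask from where it was at the start of the episode above 0.02 m or angle between flask's own z axis and vertical above 0.5 rad).
It fails at once if the tomato is moved more than 20 mm or tipped over (distance of tomato from where it was at the start of the episode above 0.02 m or angle between tomato's own z axis and vertical above 0.5 rad).
It fails at once if the jar is moved more than 20 mm or tipped over (distance of jar from where it was at the start of the episode above 0.02 m or angle between jar's own z axis and vertical above 0.5 rad).
It also fails if it takes over 61 s, if anything falls off the work surface, if the arm or the gripper's body presses on something with over 40 N, if the wrist force passes 120 N, or if a joint passes its speed limit or range.

## Working session

There is one attempt and no reset: what is moved stays moved. The work goes in short steps, each a Python script; the robot and the scene stay as the last script left them, time stands still between calls to the robot, and variables do not carry over. Pictures are saved under pics/ and viewed, and the job is handed in when it is done.

```bash
ls; mkdir -p pics; python3 - <<'E'
from rig import manip
import cv2,numpy as np
for n in ("scene","top"):
    c=manip.camera(n); cv2.imwrite(f"pics/{n}0.png",c["image"][:,:,::-1]); np.savez(f"{n}0.npz",**c)
    print(n,c["fx"],c["fy"],c["cx"],c["cy"],np.round(c["cam_to_world"],3).tolist())
print(manip.get_time(),manip.get_ee_rot(),manip.get_width())
E
```

```text
pics
scene 350.6620416085564 350.6620416085564 253.2074271443004 196.04054974175887 [[0.755, 0.521, -0.399, 0.878], [0.656, -0.585, 0.477, -0.458], [0.015, -0.621, -0.783, 0.867], [0.0, 0.0, 0.0, 1.0]]
top 472.3040436822702 472.3040436822702 245.21674920008323 192.82991190369276 [[0.016, -0.999, 0.042, 0.402], [-1.0, -0.016, -0.01, -0.011], [0.011, -0.042, -0.999, 1.6], [0.0, 0.0, 0.0, 1.0]]
0.1 [ 2.07764337  0.28348466 -2.07795436] 0.08538103764596576
```

View pics/scene0.png

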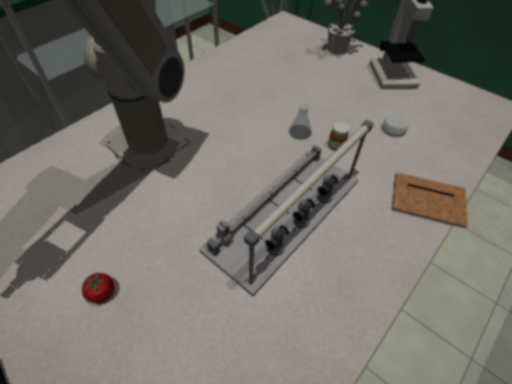

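View pics/top0.png

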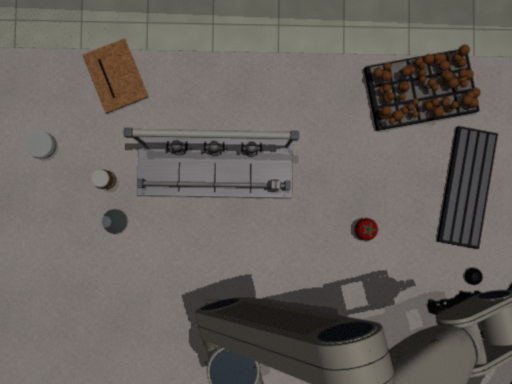

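The scene view shows the manifold running from (205,245) to (355,175). In the top view the plate spans about (136,150)–(292,198), with the couplings at (177,147), (214,147) and (251,148) and the collar at (275,185). The jar at (102,179) and flask at (115,221) are to the left, and the tomato at (367,229) is to the right. I'll zoom in.

```bash
python3 - <<'E'
import cv2
t=cv2.imread("pics/top0.png")[115:215,110:310]; cv2.imwrite("pics/topz.png",cv2.resize(cv2.convertScaleAbs(t,alpha=1.4),None,fx=4,fy=4,interpolation=cv2.INTER_CUBIC))
s=cv2.imread("pics/scene0.png")[100:300,190:390]; cv2.imwrite("pics/scenez.png",cv2.resize(cv2.convertScaleAbs(s,alpha=1.4),None,fx=3,fy=3,interpolation=cv2.INTER_CUBIC))
E
```

```text
(no output)
```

View pics/topz.png

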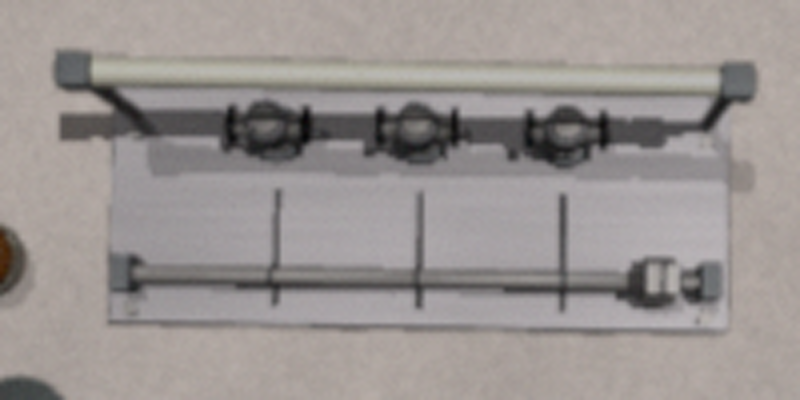

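View pics/scenez.png

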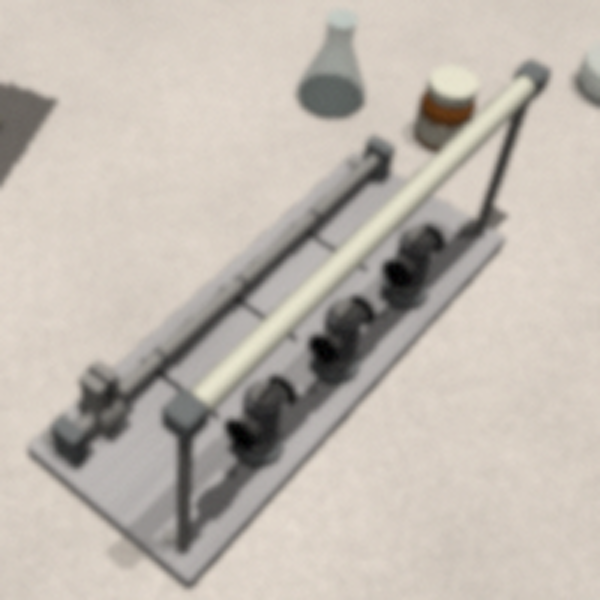

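```bash
cat > h.py <<'E'
import numpy as np
def cast(c,uv,z):
    T=c["cam_to_world"]; d=T[:3,:3]@np.array([(uv[0]-c["cx"])/c["fx"],(uv[1]-c["cy"])/c["fy"],1]); o=T[:3,3]
    return o+d*(z-o[2])/d[2]
def kab(M,W):
    M=np.array(M);W=np.array(W);a=M-M.mean(0);b=W-W.mean(0)
    th=np.arctan2((a[:,0]*b[:,1]-a[:,1]*b[:,0]).sum(),(a*b).sum()); R=np.array([[np.cos(th),-np.sin(th)],[np.sin(th),np.cos(th)]])
    t=W.mean(0)-R@M.mean(0); return th,t,W-(M@R.T+t)
E
python3 - <<'E'
from h import *
top=dict(np.load("top0.npz"));sc=dict(np.load("scene0.npz"))
un=lambda p,o,k:((p[0]+.5)/k-.5+o[0],(p[1]+.5)/k-.5+o[1])
T=[((109,322),(-.12,.26),.02),((727,329),(-.12,-.26),.02),((73,68),(.055,.24),.248),((738,80),(.055,-.24),.248),
((268,128),(.04,.12),.08),((417.5,130),(.04,0),.08),((567.5,132),(.04,-.12),.08),((120,271),(-.08,.24),.069),((711,281),(-.08,-.24),.069),
((274,271),(-.08,.12),.055),((419,275),(-.08,0),.055),((562,279),(-.08,-.12),.055)]
S=[((30,452),(-.12,-.26),.02),((190,581),(.08,-.26),.02),((504,240),(.08,.26),.02),((185,412),(.055,-.24),.235),((535,75),(.055,.24),.235)]
A=[(m,cast(top,un(p,(110,115),4),z)[:2]) for p,m,z in T]; B=[(m,cast(sc,un(p,(190,100),3),z)[:2]) for p,m,z in S]
for L in (A,B,A+B):
    th,t,r=kab([m for m,_ in L],[w for _,w in L]); print(th,t); print(np.round(r*1000,1).tolist())
w=cast(top,un((658,262),(110,115),4),.105); c,s=np.cos(th),np.sin(th); print("collar world",w,"man",np.array([[c,s],[-s,c]])@(w[:2]-t))
for n,p,z in(("flask",(115,221),0.03),("jar",(102,179),.085),("tom",(367,229),.05)): print(n,cast(top,p,z))
E
```

```text
0.0007781339503964719 [0.57463609 0.07610327]
[[0.5, -1.4], [2.5, 2.0], [0.0, -1.0], [-0.7, 0.7], [-2.8, 1.3], [-2.5, 0.6], [-2.1, -0.7], [0.3, 0.1], [-0.4, 0.7], [3.1, -2.7], [1.7, -1.3], [0.2, 1.6]]
0.0035398388205303602 [0.57487029 0.07949512]
[[6.7, -2.4], [-2.8, 0.5], [0.8, -7.5], [-4.5, 1.1], [-0.2, 8.3]]
0.0029060841388230145 [0.57471455 0.07715782]
[[1.0, -2.1], [1.9, 1.2], [0.4, -2.1], [-1.3, -0.5], [-2.6, 0.1], [-2.5, -0.5], [-2.4, -1.8], [0.8, -0.8], [-0.9, -0.2], [3.3, -3.5], [1.6, -2.2], [-0.1, 0.7], [7.0, -0.1], [-2.5, 2.8], [0.8, -5.1], [-4.2, 3.5], [-0.2, 10.6]]
collar world [ 0.50670506 -0.11736606  0.105     ] man [-0.06857451 -0.19432542]
flask [0.36778622 0.4025305  0.03      ]
jar [0.50268622 0.43323204 0.085     ]
tom [ 0.35472954 -0.42857929  0.05      ]
```

Pose: manifold at about (0.574, 0.076) with yaw near 0. Top-view residuals are 3 mm or less and the sizes agree with those given. Next I'll check IK and move to the standoff for the left coupling.

```bash
cat >> h.py <<'E'
from scipy.spatial.transform import Rotation as Ro
PSI=0.0015; O=np.array([.574,.0763])
def man(x,y,z): c,s=np.cos(PSI),np.sin(PSI); return np.array([O[0]+c*x-s*y,O[1]+s*x+c*y,z])
def ori(theta,sg=1):
    X=np.array([np.sin(theta)*np.cos(PSI),np.sin(theta)*np.sin(PSI),-np.cos(theta)]);Y=sg*np.array([-np.sin(PSI),np.cos(PSI),0])
    return Ro.from_matrix(np.c_[X,Y,np.cross(X,Y)]).as_rotvec(), X
E
python3 - <<'E'
from h import *; from rig import manip
print(Ro.from_rotvec(manip.get_ee_rot()).as_matrix().round(2))
for sg in(1,-1):
    o,X=ori(np.radians(33),sg)
    for y in(.12,0,-.12):
        for b in (.0,.15): print(sg,y,b,np.round(manip.solve_ik(man(.04,y,.08)-b*X,o),2))
    print(np.round(manip.solve_ik(np.array([.42,-.05,.32]),o),2), np.round(manip.solve_ik(man(-.08,-.19,.12),ori(0,sg)[0]),2))
E
```

```text
[[-0.    0.27 -0.96]
 [ 0.   -0.96 -0.27]
 [-1.   -0.   -0.  ]]Traceback (most recent call last):
  File "<stdin>", line 6, in <module>
    return _wrapfunc(a, 'round', decimals=decimals, out=out)
    return _wrapit(obj, method, *args, **kwds)
    result = getattr(arr, method)(*args, **kwds)
TypeError: unsupported operand type(s) for *: 'NoneType' and 'float'
```

```bash
python3 - <<'E'
from h import *; from rig import manip
for sg in(1,-1):
  for th in (25,30,33,38):
    o,X=ori(np.radians(th),sg)
    for y in(.12,0,-.12):
        for b in (.0,.15):
            q=manip.solve_ik(man(.04,y,.08)-b*X,o); print(sg,th,y,b,None if q is None else np.round(q,2))
  for p in ([.42,-.05,.32],[.42,-.25,.32],[.42,.15,.32]):
    q=manip.solve_ik(np.array(p),o); print(p,None if q is None else np.round(q,2))
  q=manip.solve_ik(man(-.08,-.19,.12),ori(0,sg)[0]); print(None if q is None else np.round(q,2))
E
```

```text
1 25 0.12 0.0 [ 0.35  0.61  1.93 -0.65  0.24 -0.61]
1 25 0.12 0.15 [ 0.4   0.3   2.   -0.38  0.46 -0.86]
1 25 0 0.0 [ 0.13  0.58  2.   -0.39  0.14 -1.07]
1 25 0 0.15 [ 0.15  0.25  2.08 -0.16  0.39 -1.29]
1 25 -0.12 0.0 [-0.11  0.58  2.01  0.36  0.13 -2.04]
1 25 -0.12 0.15 [-0.13  0.24  2.08  0.15  0.38 -1.83]
1 30 0.12 0.0 [ 0.37  0.61  1.97 -1.24  0.19 -0.02]
1 30 0.12 0.15 [ 0.43  0.29  2.08 -0.64  0.36 -0.59]
1 30 0 0.0 None
1 30 0 0.15 [ 0.16  0.24  2.15 -0.33  0.24 -1.11]
1 30 -0.12 0.0 None
1 30 -0.12 0.15 [-0.14  0.23  2.16  0.3   0.24 -1.99]
1 33 0.12 0.0 None
1 33 0.12 0.15 [ 0.45  0.29  2.12 -0.88  0.31 -0.34]
1 33 0 0.0 [0.14 0.59 2.07 3.82 0.12 1.01]
1 33 0 0.15 [ 0.17  0.24  2.2  -0.59  0.16 -0.85]
1 33 -0.12 0.0 [-0.12  0.59  2.08  2.55  0.12  2.05]
1 33 -0.12 0.15 [-0.15  0.23  2.21  0.56  0.15 -2.25]
1 38 0.12 0.0 [0.39 0.63 2.04 4.15 0.28 0.9 ]
1 38 0.12 0.15 None
1 38 0 0.0 [0.14 0.61 2.11 3.5  0.25 1.34]
1 38 0 0.15 [0.18 0.25 2.27 4.39 0.12 0.46]
1 38 -0.12 0.0 [-0.13  0.61  2.12  2.83  0.26  1.77]
1 38 -0.12 0.15 None
[0.42, -0.05, 0.32] [-0.25 -0.21  2.34  0.41 
[... 581 characters left out ...]
1 30 -0.12 0.15 [-0.14  0.23  2.16  0.3   0.24  1.15]
-1 33 0.12 0.0 None
-1 33 0.12 0.15 None
-1 33 0 0.0 [ 0.14  0.59  2.07  3.82  0.12 -2.13]
-1 33 0 0.15 [ 0.17  0.24  2.2  -0.59  0.16  2.29]
-1 33 -0.12 0.0 [-0.12  0.59  2.08  2.55  0.12 -1.09]
-1 33 -0.12 0.15 [-0.15  0.23  2.21  0.56  0.15  0.9 ]
-1 38 0.12 0.0 [ 0.39  0.63  2.04  4.15  0.28 -2.24]
-1 38 0.12 0.15 None
-1 38 0 0.0 [ 0.14  0.61  2.11  3.5   0.25 -1.8 ]
-1 38 0 0.15 None
-1 38 -0.12 0.0 [-0.13  0.61  2.12  2.83  0.26 -1.37]
-1 38 -0.12 0.15 None
[0.42, -0.05, 0.32] [-0.25 -0.21  2.34  0.41  0.39  0.99]
[0.42, -0.25, 0.32] [-0.82 -0.01  2.18  0.82  0.66  0.16]
[0.42, 0.15, 0.32] None
[-0.25  0.46  1.97 -0.    0.71  1.32]
```

```bash
python3 - <<'E'
from h import *; from rig import manip
o,X=ori(np.radians(25),1)
manip.command_gripper(.085,25)
manip.move_to(np.array([.25,-.38,.33]),ori(0,1)[0]); print(np.round(manip.get_joint_positions(),2),manip.get_time())
manip.move_to(np.array([.45,.196,.30]),o); print(np.round(manip.get_joint_positions(),2))
manip.servo_line(man(.04,.12,.08)-.10*X,o,rate=.2); print(np.round(manip.get_joint_positions(),2),manip.get_position(),manip.get_time(),manip.get_width())
import cv2
for n in ("scene","top"):
    c=manip.camera(n); cv2.imwrite(f"pics/{n}1.png",c["image"][:,:,::-1])
a=cv2.imread("pics/scene1.png")[80:280,200:400];b=cv2.imread("pics/top1.png")[100:300,110:310]
cv2.imwrite("pics/c1.png",cv2.resize(np.hstack([a,b]),None,fx=2,fy=2,interpolation=cv2.INTER_CUBIC))
E
```

```text
Traceback (most recent call last):
rig.IKError: the arm cannot take that pose within its joint ranges
```

```bash
python3 - <<'E'
from h import *; from rig import manip
o,X=ori(np.radians(25),1)
cur=Ro.from_rotvec(manip.get_ee_rot())
manip.move_to(np.array([.25,-.38,.33]),(Ro.from_euler('z',-0.7)*cur).as_rotvec()); print(np.round(manip.get_joint_positions(),2),manip.get_time())
p=np.array([.45,.196,.30]); print(np.round(manip.solve_ik(p,o),2))
manip.move_to(p,o); print(np.round(manip.get_joint_positions(),2))
manip.servo_line(man(.04,.12,.08)-.10*X,o,rate=.2); print(np.round(manip.get_joint_positions(),2),manip.get_position(),manip.get_time(),manip.get_width())
import cv2
for n in ("scene","top"):
    c=manip.camera(n); cv2.imwrite(f"pics/{n}1.png",c["image"][:,:,::-1])
a=cv2.imread("pics/scene1.png")[80:280,200:400];b=cv2.imread("pics/top1.png")[100:300,110:310]
cv2.imwrite("pics/c1.png",cv2.resize(np.hstack([a,b]),None,fx=2,fy=2,interpolation=cv2.INTER_CUBIC))
E
```

```text
[-1.02  0.07  1.91  0.    1.16  0.98] 1.3
[ 0.5   0.03  2.1  -0.34  0.65 -0.84]
[ 0.5   0.03  2.1  -0.34  0.65 -0.84]
[ 0.38  0.4   1.99 -0.44  0.38 -0.81] [0.5713414  0.19617393 0.17110324] 4.525 0.0850008075665923
```

View pics/c1.png

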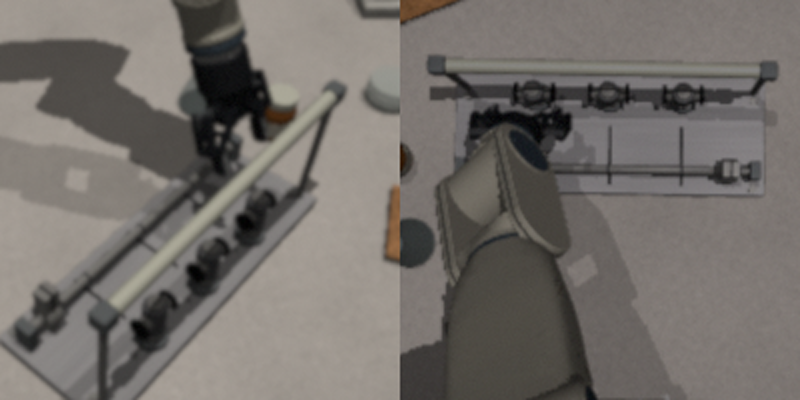

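The gripper is open at the standoff, with its jaws at (520,125) in the crop. After allowing for parallax, that lines up with the left coupling at (533,95). Nothing has moved and the lamp is clear, so I'll go in and squeeze.

```bash
cat >> h.py <<'E'
import cv2
def shot(manip,tag):
    a=manip.camera("scene")["image"][80:280,200:400,::-1];b=manip.camera("top")["image"][100:300,110:310,::-1]
    cv2.imwrite(f"pics/{tag}.png",cv2.resize(np.hstack([a,b]),None,fx=2,fy=2,interpolation=cv2.INTER_CUBIC))
def F(manip,s): print(s,"F",np.round(manip.get_contact_force(),1),"w %.4f"%manip.get_width(),"t %.2f"%manip.get_time(),"p",np.round(manip.get_position(),4),flush=True)
E
python3 - <<'E'
from h import *; from rig import manip
o,X=ori(np.radians(25),1)
F(manip,"pre")
manip.servo_line(man(.04,.12,.08)-.05*X,o,rate=.12);F(manip,"-50")
manip.servo_line(man(.04,.12,.08)-.001*X,o,rate=.08);F(manip,"in")
shot(manip,"c2")
E
```

```text
pre F [0.7 0.4 0.5] w 0.0849 t 4.62 p [0.5714 0.1965 0.1717]
-50 F [-0.3  0.5  0.1] w 0.0849 t 5.19 p [0.5925 0.1964 0.1254]
in F [-0.   0.1  0.9] w 0.0851 t 5.96 p [0.6134 0.1964 0.081 ]
```

View pics/c2.png

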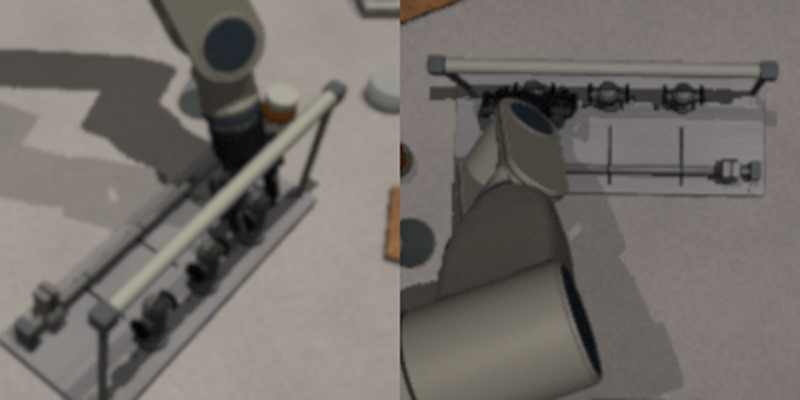

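The jaws are around the left coupling with no contact force. Squeezing with 20 N.

```bash
python3 - <<'E'
from h import *; from rig import manip
manip.command_gripper(.064,20);F(manip,"64")
manip.command_gripper(.0,20);F(manip,"sq")
manip.hold(.5);F(manip,"held")
E
```

```text
64 F [-0.1 -0.5  2.5] w 0.0638 t 6.41 p [0.6135 0.1963 0.0813]
sq F [-6.  -2.  11.5] w 0.0460 t 6.75 p [0.6134 0.1964 0.0819]
held F [-6.3 -1.4 11.9] w 0.0461 t 7.25 p [0.6134 0.1964 0.0819]
```

The left coupling narrowed 20 mm, and the side force of -1.4 N means the jaws are centred. On to the middle and right couplings.

```bash
cat > sq.py <<'E'
from h import *; from rig import manip; import sys
o,X=ori(np.radians(25),1)
y0,y=float(sys.argv[1]),float(sys.argv[2])
manip.command_gripper(.085,20);F(manip,"open")
manip.servo_line(man(.04,y0,.08)-.1*X,o,rate=.15)
manip.servo_line(man(.04,y,.08)-.1*X,o,rate=.15);F(manip,"over")
manip.servo_line(man(.04,y,.08)-.05*X,o,rate=.12);F(manip,"-50")
f=manip.get_contact_force()
manip.servo_line(man(.04,y,.08)-.001*X,o,rate=.08);F(manip,"in")
if np.abs(manip.get_contact_force()-f).max()>4: sys.exit("contact?")
manip.command_gripper(.064,20);F(manip,"64")
manip.command_gripper(.0,20);F(manip,"sq")
manip.hold(.5);F(manip,"held")
E
python3 sq.py .12 0
```

```text
open F [ 0.2 -1.   0.1] w 0.0853 t 7.72 p [0.6134 0.1965 0.0809]
over F [ 0.2 -0.3  0.2] w 0.0849 t 9.48 p [0.5718 0.0763 0.1702]
-50 F [-0.  -0.   0.4] w 0.0849 t 10.05 p [0.5927 0.0767 0.1251]
in F [ 0.   1.  -0.2] w 0.0848 t 10.82 p [0.6135 0.0763 0.081 ]
64 F [-2.1 -1.   4. ] w 0.0641 t 11.16 p [0.6136 0.0762 0.0815]
sq F [-5.5 -2.2 11.3] w 0.0566 t 11.42 p [0.6136 0.0763 0.0819]
held F [-5.  -1.6 10.5] w 0.0567 t 11.92 p [0.6136 0.0762 0.0819]
```

Middle: 9.3 mm, so it looks like the stiff one. Now the right.

```bash
python3 sq.py 0 -.12; python3 - <<'E'
from h import *; from rig import manip
o,X=ori(np.radians(25),1)
manip.command_gripper(.085,20);F(manip,"open")
manip.servo_line(man(.04,-.12,.08)-.12*X,o,rate=.15)
manip.servo_line(np.array([.36,-.05,.33]),o,rate=.25);F(manip,"back")
for n in ("scene","top"):
    c=manip.camera(n); np.savez(f"{n}3.npz",**c); cv2.imwrite(f"pics/{n}3.png",c["image"][:,:,::-1])
a=cv2.imread("pics/top3.png")[140:205,130:310]; cv2.imwrite("pics/t3z.png",cv2.resize(cv2.convertScaleAbs(a,alpha=1.4),None,fx=4,fy=4,interpolation=cv2.INTER_CUBIC))
a=cv2.imread("pics/scene3.png")[170:270,190:290]; cv2.imwrite("pics/s3z.png",cv2.resize(cv2.convertScaleAbs(a,alpha=1.4),None,fx=5,fy=5,interpolation=cv2.INTER_CUBIC))
E
```

```text
open F [ 0.1 -0.9 -0.2] w 0.0850 t 12.32 p [0.6136 0.0765 0.0808]
over F [0.3 0.2 0. ] w 0.0845 t 14.07 p [ 0.5717 -0.0435  0.17  ]
-50 F [-0.1 -0.9  0. ] w 0.0849 t 14.64 p [ 0.5929 -0.0432  0.1251]
in F [ 0.1 -0.2  0.5] w 0.0847 t 15.41 p [ 0.6137 -0.0437  0.081 ]
64 F [-0.7  0.3  2.2] w 0.0637 t 15.76 p [ 0.6139 -0.0437  0.0814]
sq F [-7.3  0.2 12.5] w 0.0400 t 16.14 p [ 0.6139 -0.0438  0.0821]
held F [-6.4 -0.8 13.2] w 0.0406 t 16.64 p [ 0.6138 -0.0438  0.082 ]
open F [-0.7 -0.4  0.4] w 0.0853 t 17.15 p [ 0.6137 -0.0436  0.0809]
back F [ 0.3  0.3 -0.3] w 0.0852 t 19.23 p [ 0.3603 -0.05    0.3295]
```

View pics/t3z.png

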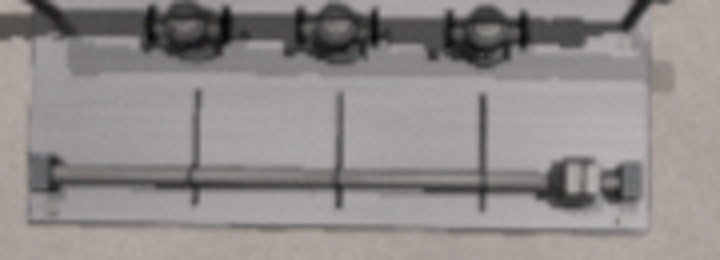

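View pics/s3z.png

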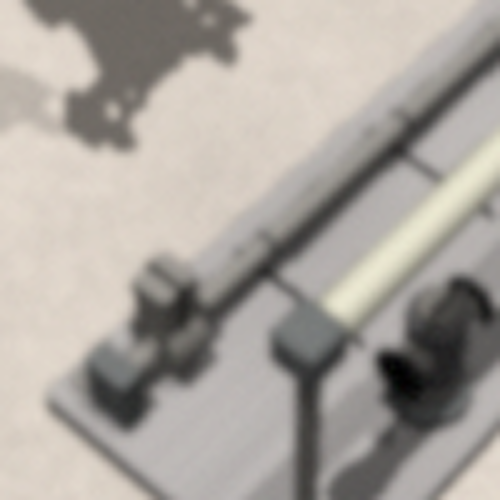

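Narrowing was 20 mm on the left, 9.3 mm in the middle and 25.5 mm on the right, so the middle coupling is stiffest. In the top crop the collar block is centred near (580,177), with its black line at x≈581. In the scene crop the block top is at (165,275).

```bash
python3 - <<'E'
from h import *; from rig import manip
top=dict(np.load("top3.npz")); sc=dict(np.load("scene3.npz"))
M=lambda w:np.round([[np.cos(PSI),np.sin(PSI)],[-np.sin(PSI),np.cos(PSI)]]@(w[:2]-O),4)
for u in ((565,177),(579,177),(582,177),(595,177)):
    w=cast(top,(130+(u[0]+.5)/4-.5,140+(u[1]+.5)/4-.5),.105); print(u,w.round(4),M(w))
w=cast(sc,(190+165.5/5-.5,170+275.5/5-.5),.105); print(w.round(4),M(w))
for b in(.15,.1): print(np.round(manip.solve_ik(man(-.08,-.19,b),ori(0,1)[0]),2),np.round(manip.solve_ik(man(-.08,0,b),ori(0,1)[0]),2))
E
```

```text
(565, 177) [ 0.4946 -0.1072  0.105 ] [-0.0797 -0.1834]
(579, 177) [ 0.4948 -0.1183  0.105 ] [-0.0795 -0.1945]
(582, 177) [ 0.4948 -0.1207  0.105 ] [-0.0795 -0.1969]
(595, 177) [ 0.495 -0.131  0.105] [-0.0793 -0.2072]
[ 0.4935 -0.1188  0.105 ] [-0.0808 -0.195 ]
[-0.25  0.41  1.96 -0.    0.78 -1.82] [ 0.13  0.4   1.97 -0.    0.77 -1.44]
[-0.25  0.5   1.98 -0.    0.67 -1.82] [ 0.13  0.49  1.99 -0.    0.66 -1.44]
```

```bash
python3 - <<'E'
from h import *; from rig import manip
o=ori(0,1)[0]
manip.command_gripper(.066,30)
manip.move_to(man(-.08,-.195,.22),o);F(manip,"over")
manip.servo_line(man(-.08,-.195,.14),o,rate=.15)
manip.servo_line(man(-.08,-.195,.098),o,rate=.06);F(manip,"down")
shot(manip,"c4")
E
```

```text
over F [-0.1  0.5  1.2] w 0.0659 t 20.44 p [ 0.4934 -0.1184  0.2198]
down F [-0.4  0.3 -0.6] w 0.0662 t 21.98 p [ 0.4944 -0.1189  0.098 ]
```

View pics/c4.png

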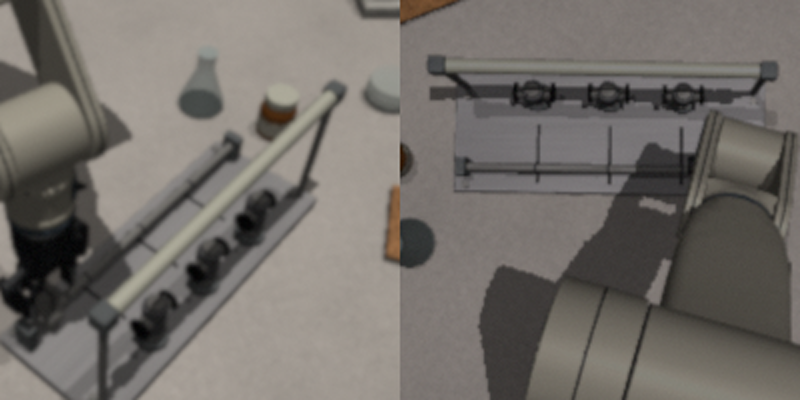

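The gripper is down over the block, at about (40,300) in the left crop, and clear of everything. I'll close on it and slide the collar to y = 0.

```bash
python3 - <<'E'
from h import *; from rig import manip
o=ori(0,1)[0]
manip.command_gripper(.0,30);F(manip,"grip")
if manip.get_width()>.02:
    manip.servo_line(man(-.08,-.15,.098),o,rate=.06);F(manip,"s1")
    manip.servo_line(man(-.08,0,.098),o,rate=.08);F(manip,"at 0")
    manip.hold(.3);F(manip,"settle")
E
```

```text
grip F [-1.6 -1.1  4.5] w 0.0257 t 22.51 p [ 0.4945 -0.119   0.0984]
s1 F [-1.2  2.2  5.2] w 0.0256 t 23.41 p [ 0.4945 -0.0735  0.0984]
at 0 F [ 0.9 -0.1  5.7] w 0.0254 t 25.43 p [0.4947 0.0766 0.0984]
settle F [ 1.6 -0.9  4.2] w 0.0258 t 25.73 p [0.4947 0.0766 0.0984]
```

```bash
python3 - <<'E'
from h import *; from rig import manip
o=ori(0,1)[0]
manip.command_gripper(.066,30);F(manip,"open")
manip.servo_line(man(-.08,0,.15),o,rate=.1)
manip.servo_line(man(-.08,0,.26),o,rate=.2)
manip.move_to(np.array([.36,-.2,.33]),o);F(manip,"back")
t=manip.camera("top");s=manip.camera("scene");np.savez("top5.npz",**t)
a=t["image"][140:205,130:310,::-1]; cv2.imwrite("pics/t5z.png",cv2.resize(cv2.convertScaleAbs(a,alpha=1.4),None,fx=4,fy=4,interpolation=cv2.INTER_CUBIC))
cv2.imwrite("pics/s5.png",s["image"][:,:,::-1])
E
```

```text
open F [ 0.5 -0.5 -0.4] w 0.0661 t 26.20 p [0.4938 0.0762 0.0979]
back F [0.1 0.1 0.9] w 0.0658 t 28.77 p [ 0.3603 -0.1995  0.3295]
```

View pics/t5z.png

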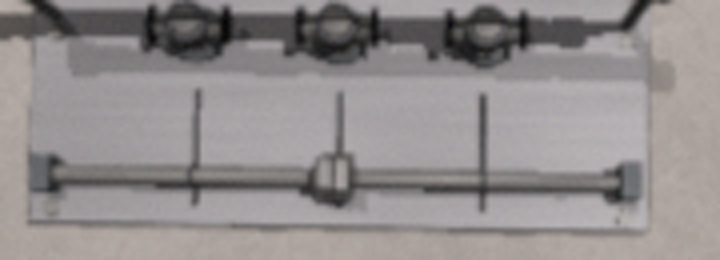

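View pics/s5.png

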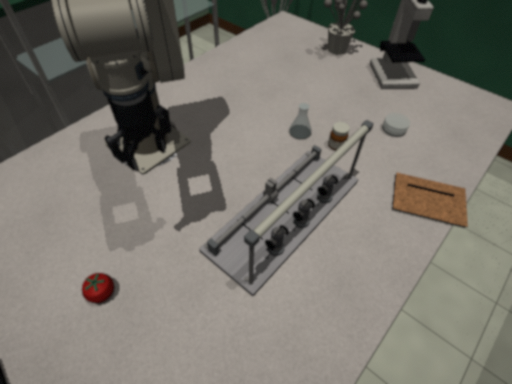

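```bash
python3 - <<'E'
from h import *
top=dict(np.load("top5.npz"))
px=lambda u,v:(130+(u+.5)/4-.5,140+(v+.5)/4-.5)
g=cv2.cvtColor(cv2.imread("pics/t5z.png"),cv2.COLOR_BGR2GRAY)
print("block row",g[165:185,310:364].mean(0).astype(int).tolist()); r=g[110:140,325:355].mean(0); print("line col",325+r.argmin())
print("line y",cast(top,px(325+r.argmin(),125),.02)[1])
for u in(318,335,352): print(u,cast(top,px(u,175),.105)[1])
E
```

```text
block row [84, 81, 81, 85, 90, 97, 105, 114, 125, 134, 140, 146, 151, 153, 153, 151, 149, 146, 142, 137, 128, 119, 110, 107, 111, 121, 135, 149, 159, 163, 163, 160, 158, 156, 153, 145, 132, 116, 101, 88, 79, 77, 81, 86, 92, 97, 102, 108, 115, 119, 122, 125, 127, 128]
line col 340
line y 0.07664419541021425
318 0.08861516265160267
335 0.07515707209835472
352 0.06169636390569996
```

The block's black line at column 333 casts to y = 0.0767 and the index line to y = 0.0766, so they agree. Handing in.

```bash
python3 - <<'E'
from rig import manip
manip.sign_off(); print(manip.get_time())
E
```

```text
the job is handed in; nothing more can be done
the job is handed in; nothing more can be done
```

I squeezed the left, middle and right couplings in that order with 20 N each, holding for 0.5 s. They narrowed by about 20 mm, 9.3 mm and 25.5 mm, so the middle one is the stiffest. I slid the collar to the middle index line, let go and backed the arm away, then handed the job in at about 29 s of the 61 s.

**Collar position:** in the last top picture the collar's line is at world y = 0.0767 and the index line at 0.0766. An estimate from the block's edges differed by about 1.5 mm, still well inside the 6 mm tolerance.

**Surroundings:** the flask, tomato, jar and grow-light look unmoved in the last scene picture. The force readings I took never showed contact away from the buttons and the collar.

**Checks that fell short:**
- The first position fit from the scene camera left up to about 10 mm of error at some points, so I relied on the top camera (3 mm or less). The near-zero side force during the squeezes confirmed that.
- I leaned the tool 25 degrees, the low end of the advised range, because the wrist could not reach all the poses at 30 to 38 degrees.

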